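Crate the last samples and hold the bolted bay gate ajar

TASK

Stand the two loose sample bottles (red cap and yellow cap) upright in the blue divided crate, each in an empty cell of its own, and let go of them. Then open the sample bay's spring-closed gate: its barrel bolt has sagged behind the bent-up lip of the keeper, so lift the bolt by its red upright pull while drawing it back, without forcing it against the keeper, and swing the gate toward the robot. Finish still holding the gate ajar, about 30 degrees open and steady, for a colleague to take the crate in; leave the other bottles and everything else on the bench undisturbed.

Things in the scene. Friction and masses are not known exactly. Their poses are not given: they have to be found in the camera images.
- bottle_a: screw-cap white plastic sample bottle, straight cylinder, 34 mm diameter, 95 mm tall with its 20 mm cap, about 90 g, red cap, loose, standing on the bench between the crate and the bay. Origin at the centre of its underside, z up.
- bottle_b: screw-cap white plastic sample bottle, straight cylinder, 34 mm diameter, 95 mm tall with its 20 mm cap, about 90 g, yellow cap, loose, standing on the bench between the crate and the bay. Origin at the centre of its underside, z up.
- crate: blue divided crate, fixed, 124 (its x) by 184 mm (its y), 55 mm tall, walls and floor 4 mm. Six 56 mm square cells, 51 mm deep: centres at x = -30 and +30 mm, y = -60, 0 and +60 mm. Origin at the centre of its underside. The row at x = +30 mm holds three green-capped bottles; the row at x = -30 mm (robot side) is empty.
- full_1: screw-cap white plastic sample bottle, straight cylinder, 34 mm diameter, 95 mm tall with its 20 mm cap, about 90 g, green cap, already in the crate: leave it there. Origin at the centre of its underside.
- full_2: screw-cap white plastic sample bottle, straight cylinder, 34 mm diameter, 95 mm tall with its 20 mm cap, about 90 g, green cap, already in the crate: leave it there. Origin at the centre of its underside.
- full_3: screw-cap white plastic sample bottle, straight cylinder, 34 mm diameter, 95 mm tall with its 20 mm cap, about 90 g, green cap, already in the crate: leave it there. Origin at the centre of its underside.
- bay: white sample bay, fixed, 200 mm deep, 344 mm wide; a gate between two posts closes its front (-x). Origin at bench level midway between the posts, in the plane of the shut gate; x into the bay, y along the shut gate to the hinge. Post tops at 145 mm (latch, -y) and 165 mm (hinge). Keeper on the latch post: steel pocket, 18 mm wide along x, cheeks to 178 mm high, ending 250 mm from the hinge line.
- gate (a joint): gate angle (rad): 0 shut, grows as its free end swings toward the robot (-x of the bay; clockwise from above), to 1.2. White frame, clear panel, 20 mm thick, top at 145 mm, 238 mm wide from the hinge line. A spring always pulls it shut: 0.44 Nm when shut, 0.65 Nm at 0.5 rad (5 N at the drawn pull), so it closes if let go.
- gate_hinge (a point): point on the gate's vertical hinge line, 145 mm above the bench.
- bolt (a joint): how far the bolt is drawn back (m): 0 to 0.004 at the start, 0.045 the stop; level, along the gate's top toward the hinge. Takes about 1.5 N, stays where left. The nose is past the lip from 0.025 and clear of the keeper's cheeks, so that the gate can swing, from 0.027.
- bolt_lift (a joint): how far the bolt is lifted straight up in its tall guides (m): 0 sagged (its own weight, about 1.5 N, pulls it back down), 0.018 the stop. The nose clears the lip from about 0.012. The lift is never enough to clear the cheeks.
- pull_grip (a point): grip point on the axis of the bolt's red upright pull, a vertical cylinder 16 mm across on the steel bolt rod; its top is 18 mm above, the rod's top 42 mm below this point. 216 mm above the bench when sagged, 160 mm from the hinge line with the bolt home; moves with bolt and gate. Dark staples over the rod, tops at 201 mm, 8 mm thick, stand 205 and 95 mm from the hinge line.
- bolt_nose (a point): underside of the bolt's drooped steel nose (10 by 14 mm, 14 mm lower than the rod), at the bolt's far end, 109 mm from the pull toward the latch post; hangs in the keeper pocket at the start.
- keeper_lip (a point): middle of the upper edge of the brass bent-up lip (4 mm thick) that shuts the gate side of the keeper pocket; the nose hangs 11 mm below this edge on its far side.
- beaker: glass beaker, 70 mm wide, 90 mm tall, loose: leave alone. Origin at the centre of its underside.
- wash_bottle: white wash bottle with blue cap, 70 mm wide, 170 mm tall, loose: leave alone. Origin at the centre of its underside.
- tip_box: grey and green pipette tip box, 87 by 122 by 63 mm, loose: leave alone. Origin at the centre of its underside.
Things that resemble listed ones, but are neither listed nor needed, are in the scene too. Several things look just like the crate: the one meant starts nearest to the robot's base.

How it is judged (in metres and radians):
On the way, in this order (a step that is already met when the one before it is completed fails the run):
1. the red-capped and the yellow-capped bottle stand upright on the crate's floor, one per cell, let go (x of bottle_a in the frame of crate between -0.055 and 0.055 m and y of bottle_a in the frame of crate between -0.085 and 0.085 m and z of bottle_a in the frame of crate between -0.005 and 0.012 m and angle between each of bottle_a, bottle_b's own z axis and vertical below 0.15 rad and contact force between the fingers and bottle_a below 0.1 N and x of bottle_b in the frame of crate between -0.055 and 0.055 m and y of bottle_b in the frame of crate between -0.085 and 0.085 m and z of bottle_b in the frame of crate between -0.005 and 0.012 m and contact force between the fingers and bottle_b below 0.1 N), for 0.2 s.
2. the bolt has been lifted over the keeper's lip and drawn past it (value of joint bolt above 0.025 m).
At the end, for the whole second after the job is handed in: The fingers still hold the gate (by the bolt's pull or its frame, contact over 1 N) between 20 and 43 degrees open and steady (under 0.1 rad/s), the bolt drawn back past the lip (over 25 mm); both loose bottles stand upright (within 0.15 rad) on the floor of the crate, one per cell, untouched (all of step 1 and value of joint gate between 0.35 and 0.75 rad and velocity of joint gate between -0.1 and 0.1 rad/s and value of joint bolt above 0.025 m and contact force between the fingers and gate above 1 N); the arm keeps its last pose, push and grip.
It fails at once if the bolt is forced against the keeper (over 40 N) (contact force between bolt and bay above 40 N).
It fails at once if a bottle already in the crate is disturbed (moved over 25 mm) (distance of any of full_1, full_2, full_3 from where it was at the start of the episode above 0.025 m).
It fails at once if the beaker, wash bottle or tip box is disturbed (moved over 25 mm or tipped) (distance of any of beaker, wash_bottle, tip_box from where it was at the start of the episode above 0.025 m or angle between any of beaker, wash_bottle, tip_box's own z axis and vertical above 0.4 rad).
It also fails if it takes over 61 s, if anything falls off the work surface, if the arm or the gripper's body presses on something with over 40 N, if the wrist force passes 120 N, or if a joint passes its speed limit or range.

ROBOT

A 6-joint arm with a two-finger parallel gripper is mounted at the origin on the work surface. World frame = base frame: x ahead of the robot, y to its left, z up, the work surface at z = 0. Lengths are in mm, angles in rad, forces in N, time in s.
With the tool pointing down it reaches from about 400 to 925 mm from the base axis. Payload 12.5 kg.
Tool frame: the origin (TCP) lies on the mounting face of the last link; the fingertips stand 190 mm ahead of it and the grasp point (between the pads) lies 171 mm ahead of it; z points along the fingers, y is the line along which they close (so a half turn about z gives the same grasp; the last joint's range is limited). The gripper opens to 95 mm and grips with 3 to 60 N. Pads are 20 mm wide; open, the fingers measure 119 mm over their backs; the gripper's body (75 mm by 180 mm) begins 59 mm behind the grasp point.
Start: joints at [1.236, 0.491, 1.559, -0, 1.092, -0.106], TCP at [141.731, 608.718, 404.761] pointing down, gripper open.
Joint ranges: [-3.1, 3.1], [-0.84, 2.19], [0.05, 2.79], [-1.13, 4.28], [0.06, 2.93], [-2.69, 2.69]. Speed limits (rad/s): [2.22, 2.22, 2.79, 3.14, 3.14, 3.14].

INTERFACE

Orientations are given as [roll, pitch, yaw] about the fixed x, y, z axes, in that order (R = Rz(yaw) Ry(pitch) Rx(roll)).
In Python, from cell import * gives the robot as it stands.
- The arm moves only by the tool arm_command, never from a script. Its argument "rows" is a list that holds one entry, the list of rows, each a list of 7 numbers: the shift along the tool's x, y, z normalised to -1 to 1, where 1 is 0.15 m, then the turn, a rotation vector about the tool's x, y, z normalised to -1 to 1, where 1 is 360 degrees, then the opening, from -1 (shut) to 1 (fully open). A call has 1 to 10 rows; each row is the pose to reach, as a shift and turn from the pose commanded when the call began, along the tool's axes at that moment, turning the shorter way round; what a row does not reach only later rows make up. A row lasts 1/12 s, in which the tool goes at most 41.7 mm and 7.16 degrees, less where a joint would pass 70% of its speed; a pose out of reach is approached as far as the arm can. A call with a number of a shift or a turn outside -1 to 1 is refused whole. A call with a gripper value outside its range is refused whole. The fingers move at their own pace and stop on an object; the grip force is fixed at half the most. Time passes only in rows, so rows that repeat a pose let the fingers close. It gives the time, the measured TCP pose, the force, the opening and the grip force at its end, in the units of the state.
- state(): the state, without advancing time (a new reading comes with each control period).
- read_camera(name): name is "side" or "top" or "wrist"; returns (picture, depth): 400x640x3 uint8, red, green, blue; 400x640 float32, mm along the optical axis (not along the pixel's ray), 0 where there is no reading.
- get_calibration(name): a dict with "camera_matrix" (3x3 intrinsics, pixels), "position" and "orientation" of the camera in the world; the wrist camera has in their place "hand_eye" (4x4, takes a point from camera to tool coordinates, whose origin is the TCP and whose axes are the flange's). Camera axes: x right, y up, looking along -z (the intrinsics and any distortion apply to the point x, -y, -z); pixel columns grow to the right and rows downward; lengths in mm; the calibration is good to about 2 mm. A picture is of the moment at which its call begins: read the wrist's pose just before it. get_calibration takes no time and is no camera call.
- job_done(): hands the job in; it is judged then, once.
The state is a dict: "t": time; "joints": joint angles; "qvel": joint speeds; "tau": joint torques, N m; "eef_pos": TCP position; "tcp_rot": TCP orientation; "ft_force": force on the tool from outside, world axes, zero at the start; "moment": the same for the moment, N m; "opening": opening from 0.0 (shut) to 1.0 (fully open); "grip_force": force on a finger pad.
Only numpy, scipy, OpenCV 4.12 (cv2) and the standard library are available. Lean on these libraries where they do the work, as an engineer would, in place of code of your own. Each camera call takes 0.05 s, during which the arm holds its last target. There are 200 camera calls.

## Working session

There is one attempt and no reset: what is moved stays moved. The work goes in short steps, Python scripts to look and compute and a tool call to move; the robot and the scene stay as the last step left them, time stands still between calls to the robot, and variables do not carry over. Pictures are saved under pics/ and viewed, at most 10 in all, crops included, and the job is handed in when it is done.

Besides the shell and the picture viewer there is one more tool, called after "Emit:" by a JSON object that holds its "api" and its "payload", one argument or row to a line. arm_command: Moves the arm, as the interface text tells. Its arguments: {"type":"object","properties":{"rows":{"type":"array","items":{"type":"array","items":{"type":"array","items":{"type":"number","minimum":-1,"maximum":1}}}}},"required":["rows"]}

```bash
mkdir -p pics; ls; python3 - <<'E'
from cell import *
import cv2,numpy as np
np.set_printoptions(precision=4,suppress=True)
print(state())
for n in ("top","side","wrist"):
    p,d=read_camera(n); np.savez(f"pics/{n}0.npz",p=p,d=d); cv2.imwrite(f"pics/{n}0.png",p[:,:,::-1])
    print(n,get_calibration(n))
E
```

```text
pics
{'t': 0.0, 'joints': array([ 1.2364,  0.4915,  1.5594, -0.    ,  1.0917, -0.1056]), 'qvel': array([-0.0011,  0.0011,  0.0004, -0.0008, -0.0007, -0.0017]), 'tau': array([  0.    , -61.2644, -25.8168,   0.0693,   0.0483,  -0.0001]), 'eef_pos': array([141.7289, 608.6829, 404.175 ]), 'tcp_rot': array([-3.1405, -0.0001,  2.9127]), 'ft_force': array([-0.0276,  0.0855, -0.3291]), 'moment': array([ 0.0181, -0.0193,  0.0166]), 'grip_force': 0.0, 'opening': 0.9945479837846418}
top {'camera_matrix': array([[501.9689,   0.    , 321.1719],
       [  0.    , 501.9689, 194.9184],
       [  0.    ,   0.    ,   1.    ]]), 'position': array([ 170.1253,  -39.3656, 1672.6081]), 'orientation': array([ 0.2059, -0.0031, -1.5723])}
side {'camera_matrix': array([[404.0893,   0.    , 322.5421],
       [  0.    , 404.0893, 197.4682],
       [  0.    ,   0.    ,   1.    ]]), 'position': array([  176.963 , -1062.3886,  1141.7195]), 'orientation': array([ 0.8177, -0.0199, -0.2926])}
wrist {'camera_matrix': array([[295.6962,   0.    , 318.0189],
       [  0.    , 295.6962, 199.142 ],
       [  0.    ,   0.    ,   1.    ]]), 'hand_eye': array([[ 0.0015,  0.9701,  0.2429, 67.0514],
       [ 1.    , -0.0012, -0.0013,  0.5902],
       [-0.0009,  0.2429, -0.9701, 20.2176],
       [ 0.    ,  0.    ,  0.    ,  1.    ]])}
```

View pics/top0.png

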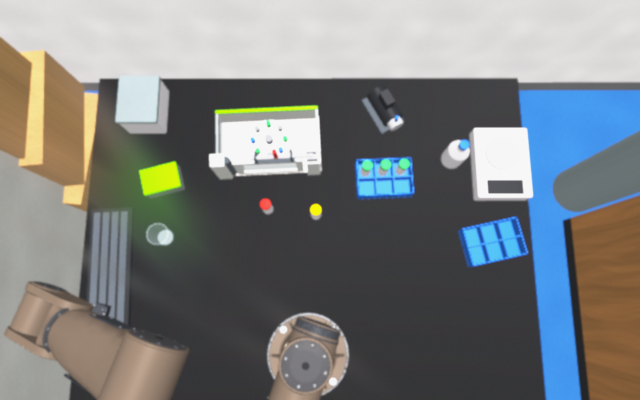

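View pics/side0.png

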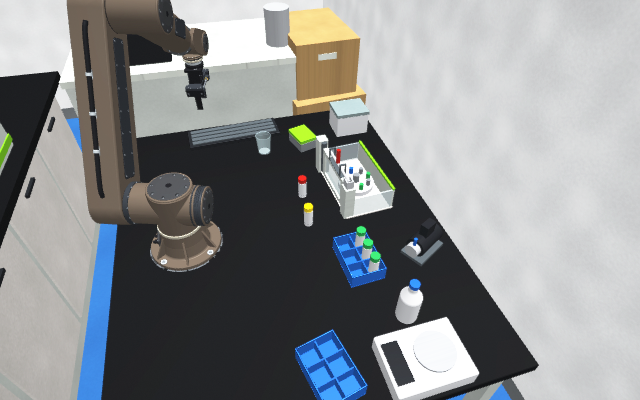

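The top view shows red cap (266,205), yellow cap (316,211), and the gate with the red pull near (275,155). Two things could be the crate: the blue one holding green caps at (385,177), and an empty one at (493,241). The first is nearer the base and has the three green-capped bottles, so I take that one. Next I measure and crop.

```bash
cat > h.py <<'E'
import cv2,numpy as np
from scipy.spatial.transform import Rotation as R
np.set_printoptions(precision=1,suppress=True)
def campose(c,st=None):
    if "hand_eye" in c:
        T=np.eye(4);T[:3,:3]=R.from_euler('xyz',st["tcp_rot"]).as_matrix();T[:3,3]=st["eef_pos"];T=T@c["hand_eye"]
        return T[:3,:3],T[:3,3]
    return R.from_euler('xyz',c["orientation"]).as_matrix(),np.array(c["position"])
def rays(c,uv,st=None):
    Rm,o=campose(c,st);K=c["camera_matrix"];uv=np.atleast_2d(uv).astype(float)
    d=np.c_[(uv[:,0]-K[0,2])/K[0,0],-(uv[:,1]-K[1,2])/K[1,1],-np.ones(len(uv))]
    return o,d@Rm.T
def plane(c,uv,z,st=None):
    o,d=rays(c,uv,st);return o+d*((z-o[2])/d[:,2])[:,None]
def cloud(c,dep,m,st=None):
    v,u=np.nonzero(m&(dep>0));o,d=rays(c,np.c_[u,v],st);return o+d*dep[v,u][:,None],np.c_[u,v]
def proj(c,P,st=None):
    Rm,o=campose(c,st);q=(np.atleast_2d(P)-o)@Rm;K=c["camera_matrix"]
    return np.c_[K[0,0]*q[:,0]/-q[:,2]+K[0,2],-K[1,1]*q[:,1]/-q[:,2]+K[1,2]]
def hue(p,lo,hi,s=120,v=60):
    h=cv2.cvtColor(np.ascontiguousarray(p),cv2.COLOR_RGB2HSV);H=h[...,0]
    hm=(H>=lo)&(H<=hi) if lo<=hi else (H>=lo)|(H<=hi)
    return hm&(h[...,1]>=s)&(h[...,2]>=v)
def blobs(m,amin=8):
    n,l,s,c=cv2.connectedComponentsWithStats(m.astype(np.uint8))
    return [(c[i],s[i],l==i) for i in range(1,n) if s[i,4]>=amin]
E
python3 - <<'E'
from cell import *
from h import *
for n in ("top","side"):
    z=np.load(f"pics/{n}0.npz");p,d=z['p'],z['d'];c=get_calibration(n)
    for nm,lo,hi in (("red",172,6),("yel",25,33),("grn",55,85),("blue",100,125)):
        for ce,s,m in blobs(hue(p,lo,hi),8):
            if s[4]>4000: continue
            P,_=cloud(c,d,m)
            if len(P): print(n,nm,ce,s,"med",np.median(P,0),"min",np.percentile(P,2,axis=0),"max",np.percentile(P,98,axis=0))
a=np.load("pics/top0.npz")['p'];cv2.imwrite("pics/c1.png",cv2.resize(a[90:225,200:420],None,fx=3.6,fy=3.6,interpolation=cv2.INTER_CUBIC)[:,:,::-1])
E
```

```text
top red [274.4 153.5] [273 150   4   8  19] med [600.9  96.3 225.1] min [599.4  92.7 180.4] max [608.1  99.8 235.3]
top red [264.8 203.4] [259 198  13  12 124] med [475.1 136.1  92. ] min [456.7 119.   -5.8] max [509.1 165.7 102.5]
top yel [310.5 107. ] [307 107   8   1   8] med [795.8  -9.8 102.8] min [794.8 -21.   99.1] max [797.2   1.3 105.1]
top yel [290.5 108. ] [285 108  12   1  12] med [792.8  56.5 101.4] min [790.9  39.   96. ] max [795.   73.9 106.3]
top yel [175.2 178.5] [174 173   4  12  21] med [561.2 436.2  64.1] min [544.1 430.9  57.2] max [580.1 441.2  68.6]
top yel [315.4 208.9] [309 203  13  13 125] med [455.  -25.1  92.5] min [438.3 -44.4  -6.7] max [491.4  -7.3 100.4]
top grn [268.  123.5] [267 122   3   4  10] med [754.7 135.5  53.7] min [750.9 131.4  49.2] max [762.6 138.7  61.9]
top grn [284.8 138.4] [284 137   3   4   8] med [702.2  76.9  56.6] min [699.   73.7  49.8] max [706.4  80.1  60.6]
top grn [257.  150.8] [256 149   3   4  10] med [659.3 168.7  53.6] min [611.8 153.7  44.3] max [666.2 173.  203.7]
top grn [403.9 163.4] [399 159  11  10  92] med [ 603.9 
[... 2498 characters left out ...]
 96.4] min [ 752.  -299.9   81.3] max [ 775.3 -271.4  111.9]
side blue [373.6 248.1] [372 244   5   8  23] med [ 631.3 -243.3   42.5] min [ 628.7 -264.5   -0.9] max [ 658.3 -196.8   58. ]
side blue [414.4 284.2] [409 278  12  13 120] med [ 645.6 -494.6  168.7] min [ 630.8 -507.4   -2. ] max [ 739.  -375.4  173.8]
side blue [329.9 368.5] [ 295  329   73   71 3342] med [ 362.8 -596.5   13.2] min [ 284.8 -689.7   -0.9] max [ 430.  -509.1   55.6]
side blue [500.4 394.1] [489 384  23  16 188] med [1201.4 -610.1 -749.5] min [1144.1 -635.9 -759.5] max [1231.3 -575.8 -740.4]
side blue [457.3 397. ] [446 393  20   7  65] med [1000.5 -566.  -749.4] min [ 666.6 -750.2 -757.8] max [1039.6 -558.9  -28.2]
```

View pics/c1.png

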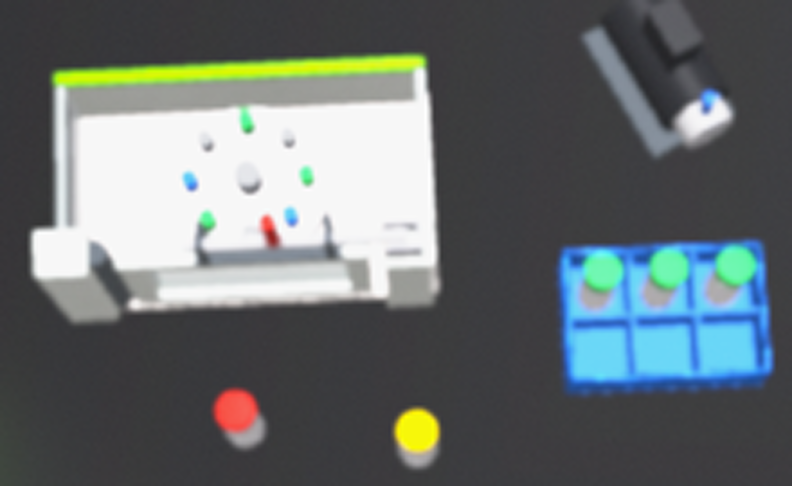

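The crop confirms it: the crate at crop (665,315) has its far row filled with green caps and its near row empty. The pull is at crop (270,230), and the hinge post is on the left (+y).

Emit:
{"api": "arm_command", "payload": {
  "rows": [
    [[-0.967,-0.98,0,0,0,-0.0364,1],[-0.967,-0.98,0,0,0,-0.0364,1],[-0.967,-0.98,0,0,0,-0.0364,1],[-0.967,-0.98,0,0,0,-0.0364,1],[-0.967,-0.98,0,0,0,-0.0364,1],[-0.967,-0.98,0,0,0,-0.0364,1],[-0.967,-0.98,0,0,0,-0.0364,1],[-0.967,-0.98,0,0,0,-0.0364,1]]
  ]
}}

```text
t: 0.82
eef_pos: [249.8, 432.9, 404.9]
tcp_rot: [3.141, 0.0, 3.141]
ft_force: [-0.1, 0.3, -0.3]
opening: 1.003
grip_force: 0.0
```

Emit:
{"api": "arm_command", "payload": {
  "rows": [
    [[-0.6,-1,0,0,0,0,1],[-0.6,-1,0,0,0,0,1],[-0.6,-1,0,0,0,0,1],[-0.6,-1,0,0,0,0,1],[-0.6,-1,0,0,0,0,1]]
  ]
}}

```text
t: 1.23
eef_pos: [341.2, 280.4, 404.6]
tcp_rot: [-3.141, 0.0, 3.141]
ft_force: [0.6, 0.7, 0.1]
opening: 0.998
grip_force: 0.0
```

Emit:
{"api": "arm_command", "payload": {
  "rows": [
    [[-0.4,-1,0,0,0,0,1],[-0.4,-1,0,0,0,0,1],[-0.4,-1,0,0,0,0,1],[-0.4,-1,0,0,0,0,1],[-0.4,-1,0,0,0,0,1]]
  ]
}}

```text
t: 1.65
eef_pos: [401.7, 129.7, 404.7]
tcp_rot: [-3.141, 0.001, 3.139]
ft_force: [0.5, 1.2, -0.4]
opening: 1.003
grip_force: 0.0
```

Emit:
{"api": "arm_command", "payload": {
  "rows": [
    [[-0.2,-1,0,0,0,0,1],[-0.2,-1,0,0,0,0,1],[-0.2,-1,0,0,0,0,1],[-0.2,-1,0,0,0,0,1],[-0.2,-1,0,0,0,0,1]]
  ]
}}

```text
t: 2.07
eef_pos: [431.2, -19.6, 404.6]
tcp_rot: [-3.141, 0.001, 3.14]
ft_force: [-0.6, 0.4, -0.3]
opening: 0.999
grip_force: 0.0
```

```bash
python3 - <<'E'
from cell import *
from h import *
st=state();p,d=read_camera("wrist");c=get_calibration("wrist");np.savez("pics/w1.npz",p=p,d=d,e=st["eef_pos"],r=st["tcp_rot"]);cv2.imwrite("pics/w1.png",p[:,:,::-1])
print(st["eef_pos"],st["tcp_rot"],st["t"])
for nm,lo,hi in (("red",172,6),("yel",25,33),("grn",55,85),("blue",100,125)):
    for ce,s,m in blobs(hue(p,lo,hi),40):
        P,_=cloud(c,d,m,st)
        T=P[(P[:,2]>88)&(P[:,2]<102)]
        print(nm,ce,s,"med",np.median(P,0),"top",np.median(T,0) if len(T) else 0,len(T),plane(c,ce,95,st)[0])
E
```

```text
[431.2 -19.6 404.6] [-3.1  0.   3.1] 2.0667
red [463.4 229.2] [446 213  39  36 943] med [469.6 132.5  94.7] top [470.1 133.7  95. ] 750 [469.1 131.6  95. ]
yel [312.2 214.1] [296 197  33  35 930] med [453.  -25.1  94.9] top [453.6 -24.2  95. ] 831 [452.7 -25.   95. ]
yel [480.9 252. ] [478 248   6  10  46] med [400.8  29.4 303. ] top 0 0 [494.5 153.   95. ]
yel [494.5 260.1] [489 252  12  21  77] med [400.   29.5 309.7] top 0 0 [503.9 168.8  95. ]
yel [488.  292.2] [483 284  15  15  77] med [410.7  29.4 309. ] top 0 0 [542.1 167.2  95. ]
blue [186.3 240.3] [164 232  50  26 704] med [ 509.2 -188.3   24. ] top 0 0 [ 481.3 -156.7   95. ]
blue [172. 256.] [166 252  20   7  40] med [ 532.3 -221.9   15.3] top 0 0 [ 499.  -173.8   95. ]
blue [216.2 306.1] [205 291  19  24 243] med [ 605.6 -159.6   21.7] top 0 0 [ 559.3 -132.    95. ]
```

View pics/w1.png

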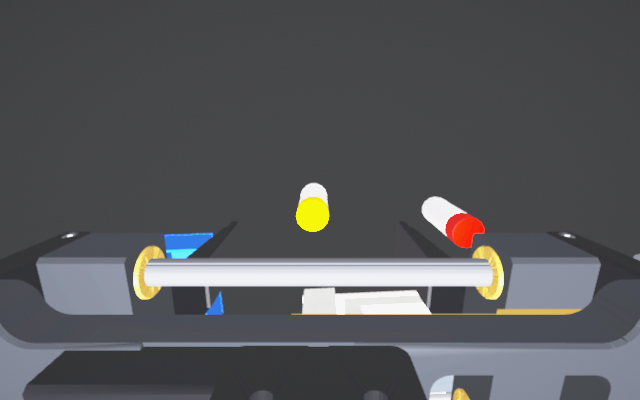

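Yellow cap centre at (312,214), which puts bottle_b at about (454,-25); the red one is partly hidden behind the gripper at (463,229). I'll grasp bottle_b.

Emit:
{"api": "arm_command", "payload": {
  "rows": [
    [[-0.15,-0.035,0,0,0,0,1],[-0.15,-0.035,0.27,0,0,0,1],[-0.15,-0.035,0.54,0,0,0,1],[-0.15,-0.035,0.8,0,0,0,1],[-0.15,-0.035,1,0,0,0,1],[-0.15,-0.035,1,0,0,0,-1],[-0.15,-0.035,1,0,0,0,-1],[-0.15,-0.035,1,0,0,0,-1],[-0.15,-0.035,1,0,0,0,-1],[-0.15,-0.035,1,0,0,0,-1]]
  ]
}}

```text
t: 2.95
eef_pos: [452.4, -22.3, 256.4]
tcp_rot: [-3.141, 0.003, -3.141]
ft_force: [0.8, -0.5, -0.6]
opening: 0.705
grip_force: 0.0
```

```bash
python3 - <<'E'
from cell import *
from h import *
c=get_calibration("top");z=np.load("pics/top0.npz");p,d=z['p'],z['d'];a=[]
for ce,s,m in blobs(hue(p,55,85),60):
    P,_=cloud(c,d,m);T=P[P[:,2]>90];a.append(np.median(T,0));print(ce,a[-1])
m=[b for b in blobs(hue(p,95,130,60,40),600)]
for ce,s,mm in m:
    P,_=cloud(c,d,mm);T=P[(P[:,2]>48)&(P[:,2]<62)][:,:2].astype(np.float32);print("rim",len(T),cv2.minAreaRect(T))
c=get_calibration("side");z=np.load("pics/side0.npz");p,d=z['p'],z['d']
for ce,s,mm in blobs(hue(p,95,130,60,40),600):
    P,_=cloud(c,d,mm);T=P[(P[:,2]>48)&(P[:,2]<62)][:,:2].astype(np.float32)
    if len(T)>5: print("rim side",len(T),cv2.minAreaRect(T))
E
```

```text
[403.9 163.4] [ 604.1 -313.8   98.3]
[367.1 165.1] [ 598.2 -193.9   98.7]
[385.3 164.3] [ 600.7 -253.5   98. ]
rim 0 ((0.0, 0.0), (0.0, 0.0), 0.0)
rim 314 ((572.4020385742188, -256.29241943359375), (126.26270294189453, 184.87191772460938), 2.4488234519958496)
rim 332 ((357.7802734375, -607.1735229492188), (124.30596160888672, 188.07937622070312), 12.545126914978027)
rim side 248 ((572.0624389648438, -256.4642333984375), (125.16240692138672, 189.55885314941406), 2.775690793991089)
rim side 445 ((356.780029296875, -605.8741455078125), (125.3305892944336, 186.52322387695312), 12.189652442932129)
```

Emit:
{"api": "arm_command", "payload": {
  "rows": [
    [[0,0,0,0,0,0,-1],[0,0,0,0,0,0,-1],[0,0,0,0,0,0,-1],[0,0,0,0,0,0,-1],[0,0,0,0,0,0,-1],[0,0,0,0,0,0,-1],[0,0,0,0,0,0,-1],[0,0,0,0,0,0,-1]]
  ]
}}

```text
t: 3.62
eef_pos: [452.1, -22.6, 254.7]
tcp_rot: [3.141, 0.0, 3.141]
ft_force: [0.4, -0.5, 1.8]
opening: 0.354
grip_force: 29.8
```

Emit:
{"api": "arm_command", "payload": {
  "rows": [
    [[0,0,-0.25,0,0,0,-1],[0,0,-0.5,0,0,0,-1],[-0.1,-0.22,-0.55,0,0,0,-1],[-0.2,-0.45,-0.55,0,0,0,-1],[-0.3,-0.67,-0.55,0,0,0,-1],[-0.4,-0.93,-0.55,0,0,0,-1],[-0.5,-1,-0.55,0,0,0,-1],[-0.586,-1,-0.55,0,0,0,-1]]
  ]
}}

```text
t: 4.28
eef_pos: [540.7, -175.7, 336.8]
tcp_rot: [-3.141, -0.0, 3.138]
ft_force: [-1.1, 0.9, -1.2]
opening: 0.353
grip_force: 29.8
```

Emit:
{"api": "arm_command", "payload": {
  "rows": [
    [[0,-0.17,0,0,0,-0.007,-1],[0,-0.17,0,0,0,-0.007,-1],[0,-0.17,0,0,0,-0.007,-1],[0,-0.17,0,0,0,-0.007,-1]]
  ]
}}

```text
t: 4.62
eef_pos: [539.7, -197.8, 336.9]
tcp_rot: [3.141, -0.001, -3.099]
ft_force: [-0.5, 1.2, -0.2]
opening: 0.356
grip_force: 29.8
```

```bash
cat > look.py <<'E'
from cell import *
from h import *
import sys
# caps + tool now
st=state();print(st["t"],st["eef_pos"],st["tcp_rot"].round(3),st["opening"],st["grip_force"])
for n in sys.argv[2:]:
    p,d=read_camera(n);c=get_calibration(n);cv2.imwrite(f"pics/{sys.argv[1]}_{n}.png",p[:,:,::-1])
    for nm,lo,hi in (("red",172,6),("yel",25,33),("grn",55,85)):
        for ce,s,m in blobs(hue(p,lo,hi),8):
            P,_=cloud(c,d,m,st)
            if len(P) and abs(np.median(P,0)[1])<400: print(n,nm,ce,s[4],"med",np.median(P,0),np.percentile(P[:,2],95).round(1))
E
python3 look.py k1 top side
```

```text
4.6167 [ 539.7 -197.8  336.9] [ 3.1 -0.  -3.1] 0.3559940283635583 29.779964980407385
top red [274.4 153.5] 19 med [600.9  96.4 224.1] 235.5
top yel [310.5 107. ] 8 med [796.2  -9.7 101.7] 112.0
top yel [293. 108.] 17 med [791.8  48.  104.1] 108.6
top grn [268.  123.5] 10 med [755.4 135.   56.4] 60.4
top grn [284.8 138.4] 8 med [701.2  77.   56.7] 62.0
top grn [257.  150.8] 10 med [658.2 167.9  55.8] 204.4
top grn [407.  163.9] 30 med [ 599.  -323.4   99.2] 442.8
side red [301.8 178.9] 70 med [472.6 129.5  91.4] 98.2
side yel [343.7 220.5] 26 med [ 527.9 -206.1  174.8] 218.3
side grn [367.6 174.6] 23 med [757.5 131.5  50. ] 57.5
side grn [360.8 230.5] 87 med [ 599.2 -197.2   97.2] 102.5
side grn [367.6 243.2] 94 med [ 600.8 -259.3   96.9] 102.1
side grn [375.  256.5] 98 med [ 603.7 -318.3   96.9] 101.0
```

Emit:
{"api": "arm_command", "payload": {
  "rows": [
    [[0,0,0.2,0,0,0,-1],[0,0,0.4,0,0,0,-1],[0,0,0.5,0,0,0,-1],[0,0,0.52,0,0,0,-1],[0,0,0.52,0,0,0,-1],[0,0,0.52,0,0,0,-1],[0,0,0.52,0,0,0,0.3],[0,0,0.52,0,0,0,0.3],[0,0,0.52,0,0,0,0.3],[0,0,0.52,0,0,0,0.3]]
  ]
}}

```text
t: 5.55
eef_pos: [540.0, -198.1, 259.8]
tcp_rot: [-3.141, 0.001, -3.098]
ft_force: [0.3, -0.2, 0.6]
opening: 0.575
grip_force: 0.0
```

Emit:
{"api": "arm_command", "payload": {
  "rows": [
    [[0,0,0,0,0,0,0.3],[0,0,0,0,0,0,0.3],[0,0,-0.2,0,0,0,0.3],[0,0,-0.45,0,0,0,1],[0,0,-0.7,0,0,0,1],[0,0,-0.7,0,0,0,1]]
  ]
}}

```text
t: 6.05
eef_pos: [540.6, -198.4, 370.7]
tcp_rot: [-3.137, 0.008, -3.098]
ft_force: [-0.6, 0.5, 1.2]
opening: 0.807
grip_force: 0.0
```

Emit:
{"api": "arm_command", "payload": {
  "rows": [
    [[0.1,0.25,0,0,0,0.007,1],[0.1,0.5,0,0,0,0.007,1],[0.1,0.75,0,0,0,0.007,1],[0.1,0.97,0,0,0,0.007,1],[0.1,0.97,0,0,0,0.007,1]]
  ]
}}

```text
t: 6.47
eef_pos: [517.9, -49.2, 364.3]
tcp_rot: [3.141, -0.0, -3.139]
ft_force: [1.3, 0.2, -0.1]
opening: 0.999
grip_force: 0.0
```

Emit:
{"api": "arm_command", "payload": {
  "rows": [
    [[0.25,0.25,0,0,0,0,1],[0.25,0.5,0,0,0,0,1],[0.25,0.75,0,0,0,0,1],[0.25,1,0,0,0,0,1],[0.25,1,0,0,0,0,1]]
  ]
}}

```text
t: 6.88
eef_pos: [480.6, 101.0, 364.4]
tcp_rot: [3.141, 0.001, -3.138]
ft_force: [0.5, -0.6, -0.5]
opening: 1.0
grip_force: 0.0
```

Emit:
{"api": "arm_command", "payload": {
  "rows": [
    [[0.2,0.23,0,0,0,0,1],[0.2,0.23,0,0,0,0,1],[0.2,0.23,0,0,0,0,1],[0.2,0.23,0,0,0,0,1]]
  ]
}}

```text
t: 7.22
eef_pos: [451.5, 130.8, 364.4]
tcp_rot: [3.142, 0.001, -3.141]
ft_force: [0.7, -0.4, 0.6]
opening: 1.0
grip_force: 0.0
```

```bash
python3 look.py k2 wrist top side
```

```text
7.2167 [451.5 130.8 364.4] [ 3.1  0.  -3.1] 0.9999835249107912 0.0
wrist red [325.6 226.4] 947 med [474.4 139.6  94.8] 95.8
wrist yel [156.1 250.7] 23 med [420.8  83.4 262.8] 263.7
wrist yel [480.4 252.6] 35 med [421.3 179.8 262.8] 264.3
wrist yel [140.6 256.9] 30 med [419.9  82.6 269.1] 270.6
wrist yel [494.9 259.9] 76 med [420.1 179.8 269.7] 271.7
wrist yel [146.1 259. ] 10 med [420.9  83.4 268.2] 269.1
wrist yel [138.7 266.1] 20 med [421.6  83.  271.4] 272.2
wrist yel [488.3 292.2] 73 med [431.  179.7 268.9] 272.6
wrist yel [152.4 288.6] 8 med [430.9  83.1 266.7] 267.7
wrist yel [145.1 296.5] 13 med [431.2  83.4 271.1] 272.1
top red [274.4 153.5] 19 med [600.5  96.  223.5] 237.1
top yel [310.5 107. ] 8 med [796.1  -9.7 101.9] 107.1
top yel [290. 108.] 11 med [791.9  58.1 103.7] 108.6
top yel [368.5 182.7] 78 med [ 538.6 -198.5   98. ] 102.1
top grn [268.  123.5] 10 med [755.9 135.5  52.6] 60.2
top grn [284.8 138.4] 8 med [701.4  77.   53.4] 60.8
top grn [257.  150.8] 10 med [658.1 168.2  56.2] 198.4
top grn [403.9 163.4] 92 med [ 603.7 -314.1   97.4] 104.4
top grn [367.1 165.1] 84 med [ 597.6 -193.4   98.2] 105.6
top grn [385.3 164.3] 88 med [ 600.4 -252.7   97.2] 104.9
side red [337.9 155.5] 53 med [605.6  92.7 209.5] 234.2
side red [301.8 178.9] 70 med [473.2 130.6  91. ] 97.6
side yel [345.6 234.7] 87 med [ 542.6 -202.1   96.8] 101.4
side grn [368.  174.5] 18 med [759.9 129.6  53. ] 58.7
side grn [360.9 185.8] 20 med [706.7  73.6  47.6] 57.4
side grn [360.8 230.5] 87 med [ 599.7 -197.8   96.2] 100.7
side grn [367.6 243.2] 94 med [ 601.2 -258.5   97.2] 102.1
side grn [375.  256.5] 98 med [ 602.5 -319.    97.4] 101.3
```

Emit:
{"api": "arm_command", "payload": {
  "rows": [
    [[-0.15,0.04,0,0,0,0,1],[-0.15,0.04,0.2,0,0,0,1],[-0.15,0.04,0.45,0,0,0,1],[-0.15,0.04,0.65,0,0,0,1],[-0.15,0.04,0.73,0,0,0,1],[-0.15,0.04,0.73,0,0,0,-1],[-0.15,0.04,0.73,0,0,0,-1],[-0.15,0.04,0.73,0,0,0,-1],[-0.15,0.04,0.73,0,0,0,-1],[-0.15,0.04,0.73,0,0,0,-1]]
  ]
}}

```text
t: 8.2
eef_pos: [473.9, 137.0, 255.8]
tcp_rot: [3.141, 0.002, 3.141]
ft_force: [-0.2, 0.5, 1.0]
opening: 0.707
grip_force: 0.0
```

Emit:
{"api": "arm_command", "payload": {
  "rows": [
    [[0,0,0,0,0,0,-1],[0,0,0,0,0,0,-1],[0,0,0,0,0,0,-1],[0,0,0,0,0,0,-1],[0,0,0,0,0,0,-1],[0,0,0,0,0,0,-1],[0,0,0,0,0,0,-1],[0,0,0,0,0,0,-1],[0,0,-0.2,0,0,0,-1],[0,0,-0.2,0,0,0,-1]]
  ]
}}

```text
t: 9.03
eef_pos: [474.2, 137.2, 287.5]
tcp_rot: [3.141, 0.003, -3.142]
ft_force: [0.5, 1.0, 0.2]
opening: 0.353
grip_force: 30.0
```

Emit:
{"api": "arm_command", "payload": {
  "rows": [
    [[0,-0.2,-0.18,0,0,0,-1],[0,-0.4,-0.36,0,0,0,-1],[0,-0.6,-0.5,0,0,0,-1],[0,-0.85,-0.57,0,0,0,-1],[0,-1,-0.57,0,0,0,-1],[0,-1,-0.57,0,0,0,-1]]
  ]
}}

```text
t: 9.53
eef_pos: [473.6, -16.0, 370.9]
tcp_rot: [-3.141, 0.002, 3.139]
ft_force: [-0.3, 0.6, -1.0]
opening: 0.352
grip_force: 30.0
```

Emit:
{"api": "arm_command", "payload": {
  "rows": [
    [[0,-0.25,0,0,0,0,-1],[0,-0.5,0,0,0,0,-1],[0,-0.75,0,0,0,0,-1],[0,-1,0,0,0,0,-1],[0,-1,0,0,0,0,-1]]
  ]
}}

```text
t: 9.95
eef_pos: [473.8, -167.4, 369.8]
tcp_rot: [-3.141, 0.001, 3.138]
ft_force: [0.3, 0.5, -1.4]
opening: 0.356
grip_force: 30.0
```

Emit:
{"api": "arm_command", "payload": {
  "rows": [
    [[-0.1,-0.25,0,0,0,0,-1],[-0.22,-0.5,0,0,0,0,-1],[-0.34,-0.75,0,0,0,0,-1],[-0.45,-1,0,0,0,0,-1],[-0.47,-1,0,0,0,0,-1],[-0.47,-1,0,0,0,0,-1]]
  ]
}}

```text
t: 10.45
eef_pos: [544.8, -313.9, 368.8]
tcp_rot: [3.141, -0.001, 3.14]
ft_force: [-0.7, 0.6, -1.5]
opening: 0.351
grip_force: 30.0
```

Emit:
{"api": "arm_command", "payload": {
  "rows": [
    [[0,-0.027,0,0,0,-0.007,-1],[0,-0.027,0.2,0,0,-0.007,-1],[0,-0.027,0.4,0,0,-0.007,-1],[0,-0.027,0.6,0,0,-0.007,-1],[0,-0.027,0.7,0,0,-0.007,-1],[0,-0.027,0.73,0,0,-0.007,-1],[0,-0.027,0.73,0,0,-0.007,-1],[0,-0.027,0.73,0,0,-0.007,-1],[0,-0.027,0.73,0,0,-0.007,0.3],[0,-0.027,0.73,0,0,-0.007,0.3]]
  ]
}}

```text
t: 11.28
eef_pos: [544.2, -316.5, 261.5]
tcp_rot: [-3.141, 0.001, -3.097]
ft_force: [0.2, 0.0, 0.4]
opening: 0.446
grip_force: 0.0
```

Emit:
{"api": "arm_command", "payload": {
  "rows": [
    [[0,0,0,0,0,0,0.3],[0,0,0,0,0,0,0.3],[0,0,0,0,0,0,0.3],[0,0,0,0,0,0,0.3],[0,0,-0.2,0,0,0,0.3],[0,0,-0.45,0,0,0,0.3],[0,0,-0.7,0,0,0,0.3],[0,0,-0.9,0,0,0,0.3],[0,0,-0.9,0,0,0,0.3]]
  ]
}}

```text
t: 12.03
eef_pos: [544.4, -317.1, 402.2]
tcp_rot: [-3.136, 0.007, -3.098]
ft_force: [0.2, -0.9, -0.4]
opening: 0.648
grip_force: 0.0
```

Emit:
{"api": "arm_command", "payload": {
  "rows": [
    [[0.1,0.25,-0.16,0,0,0,0.3],[0.1,0.5,-0.32,0,0,0,0.3],[0.1,0.75,-0.32,0,0,0,0.3],[0.1,1,-0.32,0,0,0,0.3],[0.1,1,-0.32,0,0,0,0.3]]
  ]
}}

```text
t: 12.45
eef_pos: [521.6, -162.7, 444.3]
tcp_rot: [3.14, 0.0, -3.095]
ft_force: [0.6, 0.4, -0.6]
opening: 0.649
grip_force: 0.0
```

Emit:
{"api": "arm_command", "payload": {
  "rows": [
    [[0.1,0.25,0,0,0,0,0],[0.1,0.5,0,0,0,0,0],[0.1,0.75,0,0,0,0,0],[0.1,1,0,0,0,0,0],[0.1,1,0,0,0,0,0]]
  ]
}}

```text
t: 12.87
eef_pos: [500.2, -14.2, 443.6]
tcp_rot: [3.14, -0.0, -3.094]
ft_force: [-0.4, -0.1, 0.5]
opening: 0.5
grip_force: 0.0
```

Emit:
{"api": "arm_command", "payload": {
  "rows": [
    [[0.1,0.25,0,0,0,0.02,0],[0.1,0.5,0,0,0,0.04,0],[0.1,0.73,0,0,0,0.06,0],[0.1,0.73,0,0,0,0.08,0],[0.1,0.73,0,0,0,0.1,0],[0.1,0.73,0,0,0,0.12,0],[0.1,0.73,0,0,0,0.14,0],[0.1,0.73,0,0,0,0.16,0],[0.1,0.73,0,0,0,0.18,0],[0.1,0.73,0,0,0,0.2,0]]
  ]
}}

```text
t: 13.7
eef_pos: [481.4, 89.8, 443.3]
tcp_rot: [-3.141, -0.0, 1.965]
ft_force: [-1.0, -0.4, -0.3]
opening: 0.504
grip_force: 0.0
```

```bash
python3 look.py k3 wrist top side; python3 - <<'E'
from cell import *
from h import *
# bay geometry from the first pictures: heights over the front
for n in ("top","side"):
    z=np.load(f"pics/{n}0.npz");p,d=z['p'],z['d'];c=get_calibration(n);P,uv=cloud(c,d,np.ones(d.shape,bool))
    b=(P[:,0]>540)&(P[:,0]<860)&(P[:,1]>-110)&(P[:,1]<300)
    for lo,hi,nm in ((155,172,"hingepost"),(140,150,"145"),(172,183,"keeper"),(195,206,"staples"),(210,238,"pull")):
        Q=P[b&(P[:,2]>lo)&(P[:,2]<hi)][:,:2].astype(np.float32)
        if len(Q)>4: print(n,nm,len(Q),cv2.minAreaRect(Q),Q.min(0),Q.max(0))
    h=cv2.cvtColor(p,cv2.COLOR_RGB2HSV);m=hue(p,33,45,150,150)
    for ce,s,mm in blobs(m,30):
        Q=cloud(c,d,mm)[0]; print(n,"lime",ce,cv2.minAreaRect(Q[:,:2].astype(np.float32)),np.median(Q,0),cv2.fitLine(Q[:,:2].astype(np.float32),cv2.DIST_L1,0,.01,.01).ravel().round(3))
E
```

```text
13.7 [481.4  89.8 443.3] [-3.1 -0.   2. ] 0.5041096410047771 0.0
wrist grn [522.  225.8] 308 med [755.6 137.9  53.9] 57.2
top red [405.3 182.2] 83 med [ 540.8 -315.1   98.6] 104.3
top yel [310.5 107. ] 8 med [795.4  -9.8 103.7] 106.1
top yel [271. 109.] 17 med [789.5 121.4 101. ] 107.8
top yel [293. 108.] 17 med [791.9  47.9 103.7] 110.2
top yel [368.5 182.7] 78 med [ 538.8 -197.2   97.9] 104.1
top grn [268.  123.5] 10 med [754.  135.   55.1] 60.4
top grn [403.9 163.4] 92 med [ 603.9 -313.9   98.5] 104.0
top grn [367.1 165.1] 84 med [ 597.7 -193.8   97.7] 104.2
top grn [385.3 164.3] 88 med [ 600.4 -252.7   97.6] 104.7
side red [337.9 155.5] 53 med [605.6  92.5 208.8] 234.8
side red [357.9 261.3] 92 med [ 541.8 -321.3   96.8] 101.0
side yel [345.6 234.6] 86 med [ 541.3 -202.3   97.4] 100.5
side grn [368.  174.5] 18 med [759.7 129.8  51.7] 57.5
side grn [360.9 185.8] 20 med [705.4  72.9  51.8] 57.0
side grn [360.8 230.5] 87 med [ 599.7 -198.7   96.8] 101.7
side grn [367.6 243.2] 94 med [ 600.8 -259.5   97.1] 102.4
side grn [375.  256.5] 98 med [ 602.9 -318.2   96.6] 101.3
top hingepost
[... 1591 characters left out ...]
3430176) [590.7  43.1] [622.5 167.2]
side pull 30 ((605.0379638671875, 93.44684600830078), (14.214559555053711, 15.63119888305664), 65.0498275756836) [599.4  86.5] [614.4 102. ]
side lime [302.5 133.4] ((572.5567016601562, 535.963134765625), (243.19529724121094, 117.20645904541016), 81.47891235351562) [566.1 481.4  61.3] [  0.1  -1.  569.5 431.7]
side lime [  4.7 147.6] ((-641.4890747070312, 578.4485473632812), (28.408103942871094, 275.51593017578125), 8.696590423583984) [-634.6  544.8  164.7] [   0.    -1.  -634.4  501.6]
side lime [376.7 164.6] ((820.7178955078125, 206.38328552246094), (81.89868927001953, 469.4070129394531), 2.3320200443267822) [789.9 130.1 102.5] [  0.   -1.  784.9 251. ]
```

Emit:
{"api": "arm_command", "payload": {
  "rows": [
    [[0,0,0,0,0,0.018,0],[-0.05,0.15,0,0,0,0.036,0],[-0.12,0.35,0,0,0,0.054,0],[-0.2,0.55,0,0,0,0.054,0],[-0.28,0.757,0,0,0,0.054,0],[-0.28,0.757,0,0,0,0.054,0],[-0.28,0.757,0,0,0,0.054,0]]
  ]
}}

```text
t: 14.43
eef_pos: [603.2, 95.4, 442.4]
tcp_rot: [-3.14, -0.0, 1.636]
ft_force: [-0.1, 0.1, -0.3]
opening: 0.501
grip_force: 0.0
```

```bash
python3 look.py k4 wrist; python3 - <<'E'
from cell import *
from h import *
st=state();p,d=read_camera("wrist");c=get_calibration("wrist")
P,uv=cloud(c,d,np.ones(d.shape,bool),st)
for ce,s,m in blobs(hue(p,172,6,100,40),15):
    Q=cloud(c,d,m,st)[0];T=Q[Q[:,2]>228];print(ce,s,Q.min(0),Q.max(0),"top",np.mean(T,0) if len(T) else 0,len(T))
for lo,hi in ((196,206),(170,182),(160,169),(138,150)):
    Q=P[(P[:,2]>lo)&(P[:,2]<hi)&(P[:,0]>560)&(P[:,0]<660)][:,:2].astype(np.float32)
    if len(Q)>4: print(lo,len(Q),cv2.minAreaRect(Q),Q.min(0),Q.max(0))
E
```

```text
14.4333 [603.2  95.4 442.4] [-3.1 -0.   1.6] 0.5013796676282465 0.0
wrist red [323.4 216.3] 741 med [607.3 102.8 232. ] 234.6
wrist grn [371.9 122.4] 189 med [663.8 171.5  55.6] 57.0
wrist grn [444.1 155.2] 252 med [757.2 138.   55.5] 57.3
wrist grn [397.  196.6] 199 med [706.5  81.8  55.1] 57.0
[324.6 216.3] [314 196  23  40 748] [600.2  63.7 147.3] [615.  106.4 235.7] top [607.7  99.4 233.3] 411
196 459 ((606.8187255859375, 131.2273712158203), (25.71879768371582, 64.90044403076172), 3.760535717010498) [591.9  98.3] [618.  163.7]
170 1831 ((607.9352416992188, 82.96067810058594), (27.370088577270508, 189.7573699951172), 3.7203993797302246) [597.5 -11.8] [626.9 178. ]
160 799 ((607.0390014648438, 122.40636444091797), (27.617992401123047, 273.6634216308594), 2.825286865234375) [588.5 -14.1] [626.6 259.6]
138 3413 ((607.5082397460938, 115.01329040527344), (39.79939270019531, 292.5526123046875), 2.907468557357788) [580.3 -31.9] [634.4 261.7]
```

View pics/k4_wrist.png

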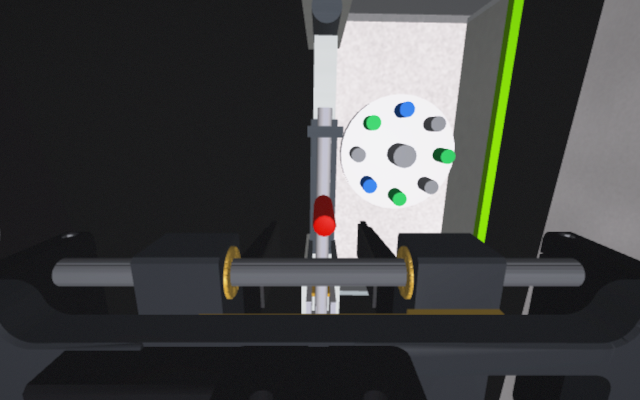

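The pull's top disc is at (324,225), with the rod running up to the staple at (325,130), so the tool is aligned with the gate. I'll descend and grip.

Emit:
{"api": "arm_command", "payload": {
  "rows": [
    [[0,0.028,0,0,0,0,0],[0,0.028,0.15,0,0,0,0],[0,0.028,0.3,0,0,0,0],[0,0.028,0.356,0,0,0,0],[0,0.028,0.356,0,0,0,0],[0,0.028,0.356,0,0,0,-0.3],[0,0.028,0.356,0,0,0,-0.5],[0,0.028,0.356,0,0,0,-1],[0,0.028,0.356,0,0,0,-1],[0,0.028,0.356,0,0,0,-1]]
  ]
}}

```text
t: 15.37
eef_pos: [606.3, 96.0, 391.0]
tcp_rot: [3.141, -0.0, 1.632]
ft_force: [0.9, -0.2, -0.3]
opening: 0.205
grip_force: 0.0
```

Emit:
{"api": "arm_command", "payload": {
  "rows": [
    [[0,0,0,0,0,0,-1],[0,0,0,0,0,0,-1],[0,0,0,0,0,0,-1],[0,0,0,0,0,0,-1]]
  ]
}}

```text
t: 15.7
eef_pos: [606.5, 96.0, 390.8]
tcp_rot: [3.14, -0.0, 1.632]
ft_force: [2.4, 0.2, 5.4]
opening: 0.162
grip_force: 30.0
```

Emit:
{"api": "arm_command", "payload": {
  "rows": [
    [[0,0,-0.025,0,0,0,-1],[0,0,-0.05,0,0,0,-1],[0,0,-0.075,0,0,0,-1],[0,0,-0.1,0,0,0,-1],[0,0,-0.1,0,0,0,-1],[0,0,-0.1,0,0,0,-1]]
  ]
}}

```text
t: 16.2
eef_pos: [606.3, 96.0, 405.6]
tcp_rot: [3.141, -0.0, 1.632]
ft_force: [3.4, 0.3, -1.2]
opening: 0.167
grip_force: 30.0
```

```bash
python3 look.py k5 side wrist; python3 -c "
from cell import *;s=state();print(s['ft_force'],s['moment'])"
```

```text
16.2 [606.3  96.  405.6] [ 3.1 -0.   1.6] 0.16729969342788858 29.999652206897736
side red [338.5 152.4] 45 med [607.4  92.6 219. ] 247.3
side red [357.9 261.3] 92 med [ 541.9 -323.3   97.5] 102.1
side yel [345.6 234.7] 87 med [ 542.1 -202.2   96.5] 101.3
side grn [368.  174.5] 18 med [760.  131.   50.6] 56.9
side grn [360.9 185.8] 20 med [705.2  71.2  51.7] 58.0
side grn [360.8 230.5] 87 med [ 599.1 -197.8   96.6] 101.1
side grn [367.6 243.2] 94 med [ 601.2 -258.4   96.7] 101.4
side grn [375.  256.5] 98 med [ 603.2 -318.3   97.2] 101.7
wrist red [318.1 238.1] 1142 med [606.8 104.6 234.9] 249.0
wrist grn [374.1 122.1] 238 med [663.8 171.4  56. ] 57.3
wrist grn [453.9 158.2] 327 med [757.3 138.1  55.6] 57.4
wrist grn [401.8 203.8] 258 med [706.3  81.8  55.4] 57.0
[ 3.59817099  0.44112642 -1.43940341] [-0.0362588  -0.57514073 -0.05260912]
```

Emit:
{"api": "arm_command", "payload": {
  "rows": [
    [[0.02,0,0,0,0,0,-1],[0.04,0,0,0,0,0,-1],[0.06,0,0,0,0,0,-1],[0.08,0,0,0,0,0,-1]]
  ]
}}

```text
t: 16.63
eef_pos: [605.6, 108.3, 405.2]
tcp_rot: [3.142, 0.0, 1.632]
ft_force: [3.5, -1.0, -1.8]
opening: 0.164
grip_force: 30.0
```

Free motion at about 1 N, so I keep drawing.

Emit:
{"api": "arm_command", "payload": {
  "rows": [
    [[0.03,0,0,0,0,0,-1],[0.06,0,0,0,0,0,-1],[0.09,0,0,0,0,0,-1],[0.12,0,0,0,0,0,-1],[0.16,0,0,0,0,0,-1],[0.16,0,0,0,0,0,-1],[0.16,0,0,0,0,0,-1]]
  ]
}}

```text
t: 17.22
eef_pos: [604.1, 132.5, 405.4]
tcp_rot: [3.141, -0.001, 1.632]
ft_force: [4.5, 1.5, -1.4]
opening: 0.164
grip_force: 30.0
```

```bash
python3 look.py k6 side wrist; python3 - <<'E'
from cell import *
import numpy as np
s=state();r=s['tcp_rot'][2];p=s['eef_pos'][:2]
# hinge from pull at start (bolt ~2 mm): 158 mm along bay y
u=np.array([-.057,.998]);hg=np.array([606.3,96])+158*u
rad=np.linalg.norm(p-hg);print(s['ft_force'],hg,rad)
tx=np.array([np.cos(r),np.sin(r)]);ty=np.array([np.sin(r),-np.cos(r)])
v=p-hg
for a in (.1,.2,.3,.4,.5,.52,.55):
    c,q=np.cos(-a),np.sin(-a);w=np.array([[c,-q],[q,c]])@v;dl=w-v
    print(a,(dl@tx/150).round(4),(dl@ty/150).round(4),"turn",round(a/2/np.pi,4),dl)
E
```

```text
17.2167 [604.1 132.5 405.4] [ 3.1 -0.   1.6] 0.1642012570719414 29.999963343143463
side red [334.9 147. ] 51 med [605.  129.3 223.2] 247.9
side red [357.9 261.4] 91 med [ 541.7 -322.    98.2] 101.8
side yel [345.6 234.7] 87 med [ 542.8 -201.8   97.1] 101.5
side grn [368.  174.5] 18 med [760.  130.7  51.9] 59.5
side grn [360.9 185.8] 20 med [705.   71.4  52.7] 60.6
side grn [360.8 230.5] 87 med [ 599.2 -197.7   96.9] 101.1
side grn [367.6 243.2] 94 med [ 600.7 -259.5   97.4] 102.0
side grn [375.  256.5] 98 med [ 602.4 -317.9   96.9] 101.5
wrist red [318.2 238. ] 1143 med [604.5 141.3 234.5] 249.0
wrist grn [372.5 155.2] 226 med [663.4 172.7  55.8] 57.2
wrist grn [450.4 189.4] 310 med [757.2 139.   55.3] 57.0
wrist grn [398.2 228.7] 138 med [705.1  86.4  47. ] 56.7
[ 4.24633785  1.70695641 -1.33283161] [597.294 253.684] 121.74793721390442
0.1 0.0045 -0.081 turn 0.0159 [-12.1695085   -0.07200587]
0.2 0.017 -0.1612 turn 0.0318 [-24.28540874   1.0712716 ]
0.3 0.0375 -0.2397 turn 0.0477 [-36.22664265   3.41840916]
0.4 0.0657 -0.3157 turn 0.0637 [-47.87389736   6.94595498]
0.5 0.1014 -0.3886 turn 0.0796 [-59.11079737  11.61866301]
0.52 0.1094 -0.4027 turn 0.0828 [-61.29896961  12.68671202]
0.55 0.1219 -0.4236 turn 0.0875 [-64.54008713  14.37029776]
```

Emit:
{"api": "arm_command", "payload": {
  "rows": [
    [[0.001,-0.04,0,0,0,0.008,-1],[0.0045,-0.081,0,0,0,0.016,-1],[0.01,-0.121,0,0,0,0.024,-1],[0.017,-0.161,0,0,0,0.032,-1],[0.017,-0.161,0,0,0,0.032,-1]]
  ]
}}

```text
t: 17.73
eef_pos: [579.2, 132.9, 405.5]
tcp_rot: [-3.141, -0.0, 1.428]
ft_force: [5.4, 0.2, -1.8]
opening: 0.161
grip_force: 30.0
```

Emit:
{"api": "arm_command", "payload": {
  "rows": [
    [[0.001,-0.04,0,0,0,0.008,-1],[0.0045,-0.081,0,0,0,0.016,-1],[0.01,-0.121,0,0,0,0.024,-1],[0.017,-0.161,0,0,0,0.032,-1],[0.026,-0.2,0,0,0,0.04,-1],[0.0375,-0.24,0,0,0,0.048,-1],[0.045,-0.262,0,0,0,0.0525,-1],[0.045,-0.262,0,0,0,0.0525,-1],[0.045,-0.262,0,0,0,0.0525,-1],[0.045,-0.262,0,0,0,0.0525,-1]]
  ]
}}

```text
t: 18.57
eef_pos: [542.3, 144.8, 405.4]
tcp_rot: [3.141, 0.0, 1.103]
ft_force: [3.9, -2.6, -0.7]
opening: 0.16
grip_force: 30.0
```

Emit:
{"api": "arm_command", "payload": {
  "rows": [
    [[0,0,0,0,0,0,-1],[0,0,0,0,0,0,-1],[0,0,0,0,0,0,-1]]
  ]
}}

```text
t: 18.82
eef_pos: [542.3, 144.8, 405.3]
tcp_rot: [3.141, 0.0, 1.102]
ft_force: [5.0, -2.6, -0.7]
opening: 0.165
grip_force: 30.0
```

```bash
python3 look.py k7 top side; python3 -c "
import cv2,numpy as np
a=cv2.imread('pics/k7_top.png')[90:225,200:420];b=cv2.imread('pics/k7_side.png')[110:290,280:430]
a=cv2.resize(a,(440,270));b=cv2.resize(b,(300,360));o=np.zeros((360,740,3),'uint8');o[:270,:440]=a;o[:,440:]=b;cv2.imwrite('pics/k7.png',o)"
```

```text
18.8167 [542.3 144.8 405.3] [3.1 0.  1.1] 0.1651828235039639 29.99979704618454
top red [405.3 182.2] 81 med [ 540.7 -315.5   97.5] 104.3
top yel [311. 107.] 9 med [795.4 -11.5 103.8] 110.8
top yel [271.5 109. ] 18 med [788.6 119.  103.2] 108.9
top yel [293.5 108. ] 18 med [792.1  46.5 103.2] 107.8
top yel [368.5 182.7] 78 med [ 539.3 -197.2   96.4] 105.9
top grn [268.  123.5] 10 med [755.2 134.6  57.5] 309.1
top grn [403.9 163.4] 92 med [ 603.2 -313.9   98.4] 103.5
top grn [367.1 165.1] 84 med [ 598.2 -193.8   97.5] 104.1
top grn [385.3 164.3] 88 med [ 601.1 -252.6   97. ] 104.2
side red [318.5 147.8] 58 med [542.6 140.8 225.7] 250.5
side red [357.9 261.3] 90 med [ 542.1 -322.2   97.6] 101.5
side yel [345.6 234.7] 87 med [ 543.  -202.5   96.8] 102.1
side grn [343.9 173.4] 19 med [663.5 163.5  50.4] 57.6
side grn [368.  174.5] 18 med [760.1 131.   52. ] 57.8
side grn [360.9 185.8] 20 med [705.   73.3  48.8] 56.1
side grn [360.8 230.5] 87 med [ 599.5 -198.    97.1] 101.6
side grn [367.6 243.2] 94 med [ 600.3 -258.7   96.8] 101.3
side grn [375.  256.5] 98 med [ 602.8 -318.5   96.4] 101.8
```

View pics/k7.png

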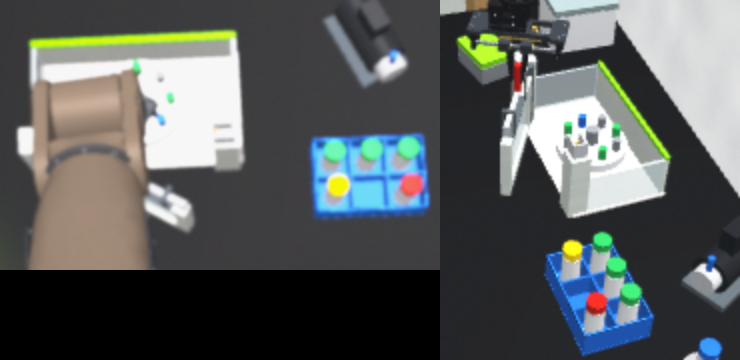

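The gate stands open about 30° (right part, (520,130)) with the pull held, and both bottles are upright in the crate at (338,185) and (410,185). Handing in.

```bash
python3 -c "
from cell import *
print(job_done())"
```

```text
the job is handed in; nothing more can be done
None
```

I handed the job in at about 19 s: both loose bottles stand upright in their own crate cells, the bolt was lifted and drawn back about 38 mm without forcing, and the gripper still holds the gate about 30° open; no verdict came back.

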